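# Start up the soldering place in order

## Robot

A 6-joint arm with a two-finger parallel gripper is mounted at the origin on the work surface. World frame = base frame: x ahead of the robot, y to its left, z up, the work surface at z = 0. Lengths are in mm, angles in degrees, forces in N, time in s.
With the tool pointing down it reaches from about 300 to 825 mm from the base axis. Payload 5.4 kg.
Tool frame: the origin (TCP) lies midway between the tips of the shut fingers; the grasp point (between the pads) lies 19 mm behind it; z points along the fingers, y is the line along which they close (so a half turn about z gives the same grasp; the last joint's range is limited). The gripper opens to 92 mm and grips with 3 to 60 N. Pads are 20 mm wide; open, the fingers measure 128 mm over their backs; the gripper's body (75 mm by 189 mm) begins 69 mm behind the grasp point.
Start: joints at [62.16, 9.076, 91.501, -0, 79.423, -12.038], TCP at [156.593, 553.249, 214.601] pointing down, gripper open.
Joint ranges: [-166.64, 166.64], [-54.1, 131.32], [10.49, 154.53], [-73.88, 253.88], [9.74, 151.15], [-171.62, 171.62]. Speed limits (degrees/s): [147.25, 147.25, 180, 180, 180, 180].

## Interface

Orientations are given as [roll, pitch, yaw] about the fixed x, y, z axes, in that order (R = Rz(yaw) Ry(pitch) Rx(roll)).
In Python, from station import env, grab_frame, camera_params, workorder, silhouettes, tip_of gives the robot as it stands. The module is installed in compiled form; this text tells all that it offers.
- The arm moves only by the tool servo_tool, never from a script. Its argument "rows" is one flat list of numbers, 7 for each row, row after row: the turn, a rotation vector about the tool's x, y, z in rad, then the shift along the tool's x, y, z in cm, then the gripper command: -1 is shut, 1 is fully open, values between are in proportion. A call has 1 to 10 rows; each row shifts and turns the commanded pose from where the row before left it, along the tool's axes as they then stand; what a row does not reach is not made up. A row lasts 1/8 s, in which the tool goes at most 62.5 mm and 10.7 degrees, less where a joint would pass 70% of its speed; a pose out of reach is approached as far as the arm can. A call with a gripper value outside its range is refused whole. The fingers move at their own pace and stop on an object; "grip_force" is the grip in N (left out, the last holds). Time passes only in rows, so rows that do not move let the fingers close. It gives the time, the measured TCP pose, the force, the opening and the grip force at its end, in the units of the state.
- env.observe(): the state, without advancing time (a new reading comes with each control period).
- grab_frame(name): name is "scene" or "top"; returns (picture, depth): 420x560x3 uint8, red, green, blue; 420x560 float32, mm along the optical axis (not along the pixel's ray), 0 where there is no reading.
- camera_params(name): a dict with "mtx" (3x3 intrinsics, pixels), "dist_coeffs" ([k1, k2, p1, p2, k3] as OpenCV has them; the pictures are not rectified), "extrinsics" (4x4, takes a point from world to camera coordinates). Camera axes: x right, y down, z forward; pixel columns grow to the right and rows downward; lengths in mm; the calibration is good to about 2 mm. A picture is of the moment at which its call begins. camera_params takes no time and is no camera call.
- workorder.hand_in(): hands the job in; it is judged then, once.
Trained networks look in the newest picture that a camera, given by its name, has taken for a name from the list of things; names that differ only in an ending like _2 or _b are one class to them, and where a whole thing is asked for, a point or a joint stands for the part that bears it (a point fixed in the world has none). Each returns a list of dicts, best first, with "p" (0 to 1); they miss things now and then, are a little off and sometimes report something else, mostly with a low value. They report only what shows in the picture. A call takes as long as a camera call. They do not tell look-alikes from the thing itself.
- silhouettes(camera, thing): "mask" (420x560 bool, what is visible of it).
- tip_of(camera, thing): "xyz" ([x, y, z] in mm, in world coordinates, good to about 4 mm: a listed point, or the origin of a listed thing).
The state is a dict: "time": time; "joints": joint angles; "qd": joint speeds; "tau": joint torques, N m; "tcp_pos": TCP position; "eef_rot": TCP orientation; "contact_force": force on the tool from outside, world axes, zero at the start; "torque": the same for the moment, N m; "width": finger opening in mm; "gripper_force": force on a finger pad.
Only numpy, scipy, OpenCV 4.12 (cv2) and the standard library are available. Lean on these libraries where they do the work, as an engineer would, in place of code of your own. Each camera call takes 0.05 s, during which the arm holds its last target. There are 200 camera calls.

## Task

Get the soldering place ready by tapping three push keys with a fingertip, lightly, each until it stays down: first the fume extractor's, then the hot plate's, and last the timer's. Do not pick up, tip or shove the devices, and leave the other things on the bench alone.

Things in the scene. Friction and masses are not known exactly. Their poses are not given: they have to be found in the camera images.
- extractor: Fume extractor: a loose upright grey plastic fan box, 110 mm (its x) by 150 mm (its y) by 130 mm high, about 0.9 kg, round fan grilles on its two broad faces. Origin at the centre of its underside, z up. Its top is flat, with one round push key off the centre.
- extractor_key_top (a point): Centre of the upper face of the extractor's round white push key (26 mm diameter). It moves down with the key. In the extractor's frame it lies at x -25 mm, y +35 mm and 150 mm high when the key is fully out.
- hotplate: Small soldering hot plate: a loose low black case, 170 mm (its x) by 120 mm (its y) by 50 mm high, about 0.85 kg. A bright metal plate, 90 by 100 mm, stands 6 mm above the case top over its +x half (x from -12 to +78 mm); the push key is on the bare ledge at its -x end. Origin at the centre of its underside, z up.
- hotplate_key_top (a point): Centre of the upper face of the hot plate's square white push key (24 by 24 mm). It moves down with the key. In the hot plate's frame it lies at x -53 mm, y -30 mm and 70 mm high when the key is fully out.
- timer: Bench timer: a loose flat round grey puck, 100 mm across, 30 mm high, about 0.22 kg, with a blank display window on its top (+x side) and a bar-shaped push key (-x side). Origin at the centre of its underside, z up.
- timer_key_top (a point): Centre of the upper face of the timer's bar-shaped white push key (16 mm along the timer's x, 40 mm along its y). It moves down with the key. In the timer's frame it lies at x -18 mm, y 0 and 50 mm high when the key is fully out.
- extractor_key (a joint): Travel of the fume extractor's push key in m: 0 fully out (face 20 mm above the surface round it), 0.016 at its hard stop; starts at 0 to 0.002. On when more than 0.006 down; 0.008 to 0.014 is well down, the hard stop need not be reached. The push needed grows evenly from 3.5 N at the start to 4.6 N at 6 mm and 6.5 N just before the stop. It stays down where it is left (no springing back).
- hotplate_key (a joint): Travel of the hot plate's push key in m: 0 fully out (face 20 mm above the surface round it), 0.016 at its hard stop; starts at 0 to 0.002. On when more than 0.006 down; 0.008 to 0.014 is well down, the hard stop need not be reached. The push needed grows evenly from 3.5 N at the start to 4.6 N at 6 mm and 6.5 N just before the stop. It stays down where it is left (no springing back).
- timer_key (a joint): Travel of the timer's push key in m: 0 fully out (face 20 mm above the surface round it), 0.016 at its hard stop; starts at 0 to 0.002. On when more than 0.006 down; 0.008 to 0.014 is well down, the hard stop need not be reached. The push needed grows evenly from 3.5 N at the start to 4.6 N at 6 mm and 6.5 N just before the stop. It stays down where it is left (no springing back).
- flux: Bystander: a standing white bottle with a black cap, 36 mm diameter, 100 mm high. Origin at the centre of its underside.
- driver: Bystander: a screwdriver lying on the bench, about 200 mm long along its own x. Origin under its middle.
- dish: Bystander: an open steel dish, 70 mm across, 30 mm high. Origin at the centre of its underside.
Things that resemble listed ones, but are neither listed nor needed, are in the scene too. Of the things that look like the extractor, take the one that is nearest to the robot's base at the start.

How it is judged:
By the outcome, as a careful person would: the job done as asked, in the order asked, and still so for the second after the job is handed in, with the robot touching nothing.
It also fails if it takes over 53 s, if anything falls off the work surface, if the arm or the gripper's body presses on something with over 40 N, if the wrist force passes 120 N, or if a joint passes its speed limit or range.

## Working session

There is one attempt and no reset: what is moved stays moved. The work goes in short steps, Python scripts to look and compute and a tool call to move; the robot and the scene stay as the last step left them, time stands still between calls to the robot, and variables do not carry over. Pictures are saved under pics/ and viewed, at most 10 in all, crops included, and the job is handed in when it is done.

Besides the shell and the picture viewer there is one more tool, called after "Call:" as name(argument=value, ...) on one line, values as JSON. servo_tool: Moves the arm, as the interface text tells. Its arguments: {"type":"object","properties":{"rows":{"type":"array","items":{"type":"number"}},"grip_force":{"type":"number"}},"required":["rows"]}

```bash
mkdir -p pics; cat > h.py <<'E'
from station import env, grab_frame, camera_params, workorder, silhouettes, tip_of
import numpy as np, cv2
def proj(cam,P):
    c=camera_params(cam);E=np.array(c["extrinsics"]);r,_=cv2.Rodrigues(E[:3,:3])
    return cv2.projectPoints(np.array(P,float).reshape(-1,1,3),r,E[:3,3],np.array(c["mtx"]),np.array(c["dist_coeffs"]))[0].reshape(-1,2)
def cloud(cam,depth):
    c=camera_params(cam);E=np.array(c["extrinsics"]);h,w=depth.shape
    u,v=np.meshgrid(np.arange(w),np.arange(h))
    n=cv2.undistortPoints(np.stack([u,v],-1).reshape(-1,1,2).astype(float),np.array(c["mtx"]),np.array(c["dist_coeffs"])).reshape(h,w,2)
    X=np.dstack([n*depth[...,None],depth])
    return (X-E[:3,3])@E[:3,:3]
E
python3 - <<'E'
from h import *
for c in("scene","top"):
    p,d=grab_frame(c); cv2.imwrite(f"pics/{c}0.png",p[...,::-1]); np.savez(f"{c}0.npz",p=p,d=d)
    for t in("extractor","extractor_key_top","hotplate","hotplate_key_top","timer","timer_key_top","flux","driver","dish"):
        print(c,t,[(round(r["p"],2),np.round(r["xyz"]).tolist(),proj(c,r["xyz"])[0].round().tolist()) for r in tip_of(c,t)])
s=env.observe();print(s["time"],s["tcp_pos"],s["eef_rot"],s["contact_force"],s["width"])
E
```

```text
scene extractor [(0.87, [742.0, 342.0, 0.0], [331.0, 332.0]), (0.86, [572.0, 12.0, -0.0], [260.0, 227.0]), (0.55, [392.0, 506.0, -2.0], [440.0, 258.0])]
scene extractor_key_top [(0.53, [366.0, 540.0, 151.0], [475.0, 226.0]), (0.5, [744.0, 298.0, 151.0], [318.0, 300.0]), (0.43, [529.0, 30.0, 148.0], [270.0, 188.0])]
scene hotplate [(0.72, [522.0, -307.0, 1.0], [189.0, 175.0])]
scene hotplate_key_top [(0.53, [466.0, -316.0, 68.0], [193.0, 149.0])]
scene timer [(0.92, [487.0, 279.0, -0.0], [353.0, 246.0])]
scene timer_key_top [(0.55, [473.0, 284.0, 50.0], [359.0, 234.0])]
scene flux [(0.69, [701.0, 197.0, 2.0], [290.0, 291.0]), (0.37, [718.0, -205.0, 1.0], [172.0, 230.0])]
scene driver [(0.55, [723.0, -205.0, 4.0], [171.0, 231.0])]
scene dish [(0.68, [754.0, -22.0, 2.0], [213.0, 268.0]), (0.5, [527.0, 31.0, 149.0], [271.0, 188.0])]
top extractor [(0.96, [390.0, 510.0, 0.0], [141.0, 276.0]), (0.83, [571.0, 12.0, -0.0], [312.0, 210.0]), (0.77, [748.0, 347.0, -2.0], [195.0, 152.0])]
top extractor_key_top [(0.42, [529.0, 27.0, 150.0], [310.0, 224.0]), (0.41, [746.0, 300.0, 148.0], [201.0, 142.0])]
top hotplate [(0.74, [524.0, -306.0, 1.0], [422.0, 224.0])]
top hotplate_key_top [(0.47, [465.0, -321.0, 67.0], [436.0, 245.0])]
top timer []
top timer_key_top [(0.44, [474.0, 286.0, 46.0], [215.0, 247.0])]
top flux [(0.64, [698.0, 197.0, 1.0], [246.0, 168.0]), (0.24, [492.0, 275.0, 2.0], [220.0, 240.0])]
top driver [(0.7, [724.0, -208.0, 2.0], [387.0, 156.0])]
top dish [(0.97, [755.0, -23.0, -4.0], [322.0, 146.0])]
1.0 [156.58357883 553.2404965  214.6180285 ] [ 1.79999703e+02 -6.45128307e-04  1.64198172e+02] [-0.18301396 -0.00613101  0.38932158] 92.05228112111011
```

View pics/scene0.png

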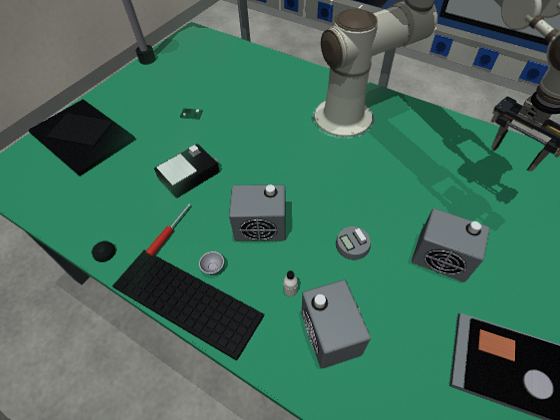

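View pics/top0.png

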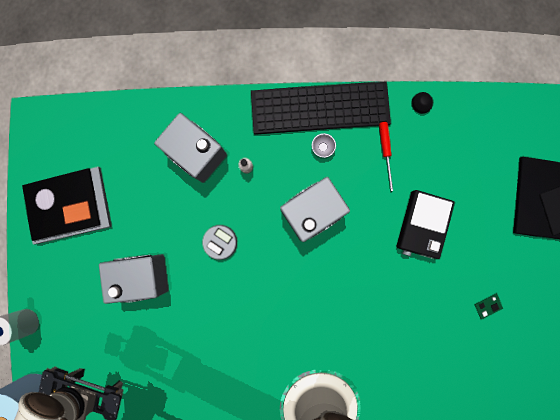

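Extractor look-alikes: A at top(315,209), B at top(130,280), C at top(190,147). Their distances from the base are about 572, 641 and 823 mm, so I take A. The timer's white bar is at top(215,248), the hot plate key at top(435,245). Next I refine the key faces with depth and check A in a crop.

```bash
python3 - <<'E'
from h import *
K={"ext":([529,28],150,14),"hot":([466,-318],70,14),"tim":([474,285],50,22)}
tiles=[]
for c in("scene","top"):
    z=np.load(f"{c}0.npz");p,d=z["p"],z["d"];X=cloud(c,d)
    for k,(xy,h,r) in K.items():
        m=(np.linalg.norm(X[...,:2]-xy,axis=-1)<r+10)&(abs(X[...,2]-h)<8)&(d>0)&(p.min(-1)>100)
        q=X[m]; print(c,k,m.sum(),q.mean(0).round(1),q.max(0).round(),q.min(0).round(),"medz",np.median(q[:,2]).round(1), "rect",cv2.minAreaRect(q[:,:2].astype(np.float32)))
        u,v=proj(c,[*xy,h])[0].astype(int); t=cv2.resize(p[v-35:v+35,u-35:u+35],(260,260),interpolation=cv2.INTER_CUBIC); tiles.append(t)
    # extractor top
    m=(np.linalg.norm(X[...,:2]-[572,12],axis=-1)<110)&(abs(X[...,2]-130)<6)&(d>0)
    print(c,"extr top",cv2.minAreaRect(X[m][:,:2].astype(np.float32)))
im=np.vstack([np.hstack(tiles[:3]),np.hstack(tiles[3:])])
cv2.imwrite("pics/crop.png",im[...,::-1])
E
```

```text
scene ext 62 [530.9  29.6 147.8] [543.  42. 153.] [518.  17. 142.] medz 148.2 rect ((528.7545166015625, 29.053285598754883), (25.891948699951172, 21.979633331298828), 33.40199661254883)
scene hot 39 [ 464.6 -317.8   68.5] [ 478. -305.   73.] [ 452. -332.   64.] medz 68.5 rect ((464.84100341796875, -318.20947265625), (23.44156837463379, 24.07085418701172), 66.2872543334961)
scene tim 74 [472.7 287.7  48.3] [489. 306.  52.] [456. 269.  42.] medz 48.4 rect ((471.1986999511719, 287.43536376953125), (39.39652633666992, 16.323265075683594), 56.46205520629883)
scene extr top ((570.5435180664062, 12.583358764648438), (111.48576354980469, 148.11990356445312), 32.057579040527344)
top ext 82 [528.6  29.6 148.5] [540.  42. 154.] [517.  19. 143.] medz 148.4 rect ((528.6568603515625, 30.180652618408203), (22.845739364624023, 22.765859603881836), 88.60269165039062)
top hot 80 [ 463.2 -318.9   68.1] [ 477. -304.   74.] [ 449. -334.   63.] medz 68.1 rect ((463.32049560546875, -318.7988586425781), (26.5839900970459, 24.182451248168945), 72.08330535888672)
top tim 85 [471.2 285.7  48.8] [487. 304.  53.] [457. 268.  43.] medz 49.1 rect ((470.8336181640625, 286.1512451171875), (39.19668960571289, 16.030241012573242), 55.47287368774414)
top extr top ((566.717041015625, 11.95489501953125), (113.23200988769531, 150.06781005859375), 31.93071746826172)
```

View pics/crop.png

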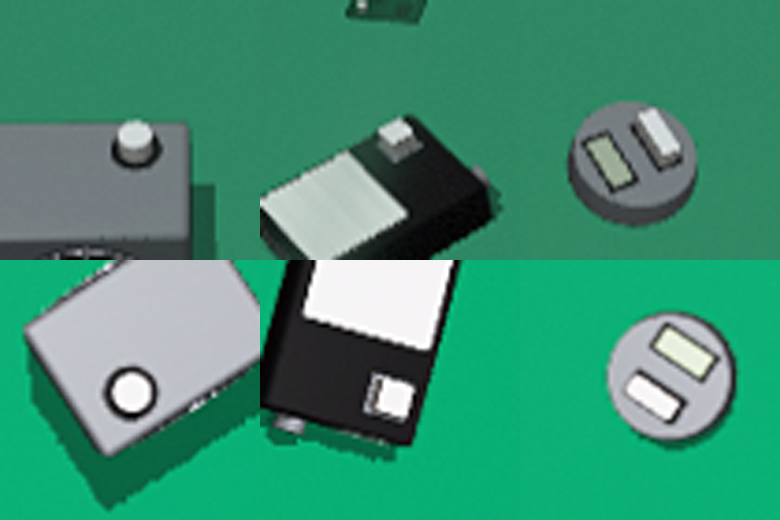

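Crop check: A's round key is clear at top(310,224). Key faces are at about ext (529, 29.5, 149), hot (464, -318, 69) and timer (471, 286.5, 49). I'll shut the fingers and go over A.

Call:
servo_tool(rows=[0,0,0,-4.2,-3.35,0,-1,0,0,0,-4.2,-3.35,0,-1,0,0,0,-4.2,-3.35,0,-1,0,0,0,-4.2,-3.35,0,-1,0,0,0,-4.2,-3.35,0,-1,0,0,0,-4.2,-3.35,0,-1,0,0,0,-4.2,-3.35,0,-1,0,0,0,-4.2,-3.35,0,-1,0,0,0,-4.2,-3.35,0,-1,0,0,0,-4.2,-3.35,0,-1], grip_force=10)

```text
time: 2.25
tcp_pos: [470.4, 114.9, 214.9]
eef_rot: [180.0, 0.0, 164.2]
contact_force: [0.8, -0.0, 0.8]
width: 0.5
gripper_force: 0.0
```

Call:
servo_tool(rows=[0,0,0,-4.0,-3.3,0,-1,0,0,0,-4.0,-3.3,0,-1,0,0,0,0,0,0,-1,0,0,0,0,0,0,-1])

```text
time: 2.75
tcp_pos: [528.1, 31.7, 214.4]
eef_rot: [180.0, -0.0, 164.2]
contact_force: [-0.4, 1.0, -0.0]
width: 0.5
gripper_force: 0.0
```

Call:
servo_tool(rows=[0,0,0,-0.15,-0.17,2.0,-1,0,0,0,0,0,2.0,-1,0,0,0,0,0,1.5,-1,0,0,0,0,0,0,-1])

```text
time: 3.25
tcp_pos: [528.2, 30.2, 158.5]
eef_rot: [-180.0, -0.1, 164.3]
contact_force: [0.2, 0.0, -0.6]
width: 0.6
gripper_force: 0.0
```

```bash
python3 - <<'E'
from h import *
t=[]
for c in("scene","top"):
    p,d=grab_frame(c); u,v=proj(c,[529,30,150])[0].astype(int); t.append(cv2.resize(p[v-45:v+45,u-45:u+45],(400,400),interpolation=cv2.INTER_CUBIC))
cv2.imwrite("pics/near1.png",np.hstack(t)[...,::-1]);s=env.observe();print(s["tcp_pos"],s["contact_force"])
E
```

```text
[529.68037824  29.61284464 160.23496236] [-0.38775284  0.39191981  0.24851934]
```

View pics/near1.png

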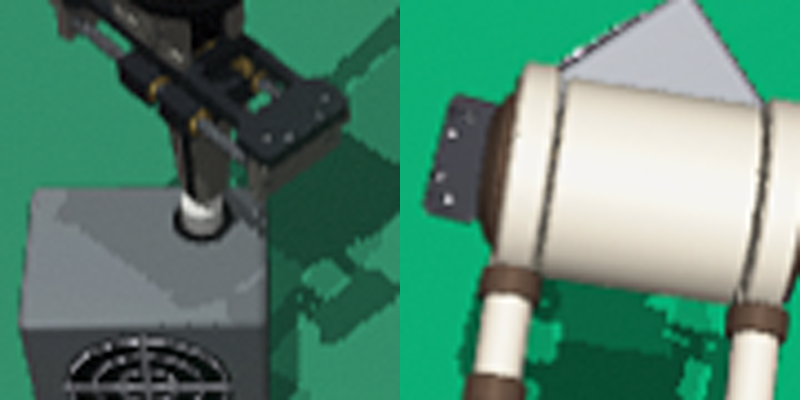

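The scene crop shows the tip just above and centred on the key (200,205). Now I press in small steps.

Call:
servo_tool(rows=[0,0,0,0,0,0.3,-1,0,0,0,0,0,0.3,-1,0,0,0,0,0,0.2,-1,0,0,0,0,0,0.2,-1,0,0,0,0,0,0.2,-1,0,0,0,0,0,0.2,-1])

```text
time: 4.1
tcp_pos: [529.5, 29.2, 146.0]
eef_rot: [-180.0, 0.0, 164.2]
contact_force: [-2.6, -0.1, 3.9]
width: 0.7
gripper_force: 2.1
```

Call:
servo_tool(rows=[0,0,0,0,0,0.15,-1,0,0,0,0,0,0.15,-1,0,0,0,0,0,0.15,-1,0,0,0,0,0,0.15,-1,0,0,0,0,0,0,-1])

```text
time: 4.72
tcp_pos: [529.5, 29.2, 139.5]
eef_rot: [-180.0, 0.0, 164.2]
contact_force: [-1.6, 1.1, 3.5]
width: 0.3
gripper_force: 1.9
```

Call:
servo_tool(rows=[0,0,0,0,0,-0.5,-1,0,0,0,0,0,-2.0,-1,0,0,0,0,0,-3.5,-1,0,0,0,-0.45,-5.0,0,-1,0,0,0,-0.45,-5.0,0,-1,0,0,0,-0.45,-5.0,0,-1,0,0,0,-0.45,-5.0,0,-1,0,0,0,-0.45,-5.0,0,-1,0,0,0,-0.45,-5.1,0,-1,0,0,0,-0.45,-5.1,0,-1])

```text
time: 5.98
tcp_pos: [463.5, -319.7, 199.4]
eef_rot: [180.0, 0.0, 164.2]
contact_force: [0.8, 0.4, -0.8]
width: 0.8
gripper_force: 0.0
```

```bash
cat > chk.py <<'E'
from h import *
import sys
x,y,h=map(float,sys.argv[1:4])
for c in("scene","top"):
    for i in range(2):
        p,d=grab_frame(c);X=cloud(c,d);r=np.linalg.norm(X[...,:2]-[x,y],axis=-1)
        m=(r<9)&(X[...,2]>h-20)&(X[...,2]<h+12)&(p.min(-1)>100); n=(r>22)&(r<30)&(abs(X[...,2]-(h-20))<8)
        print(c,m.sum(),n.sum(),"key z",np.median(X[m][:,2]),"around",np.median(X[n][:,2]))
s=env.observe();print(s["time"],s["tcp_pos"],s["contact_force"])
E
python3 chk.py 529 29.5 150; python3 - <<'E'
from h import *
for c in("scene","top"):
    z=np.load(f"{c}0.npz");p,d=z["p"],z["d"];X=cloud(c,d)
    for x,y,h in((529,29.5,150),(464,-318,70),(471,286.5,50)):
        r=np.linalg.norm(X[...,:2]-[x,y],axis=-1);m=(r<9)&(X[...,2]>h-20)&(X[...,2]<h+12)&(p.min(-1)>100); n=(r>22)&(r<30)&(abs(X[...,2]-(h-20))<8)
        print("before",c,h,np.median(X[m][:,2]),np.median(X[n][:,2]))
E
```

```text
scene 24 133 key z 139.0005707466679 around 129.67547430974378
scene 26 119 key z 138.83639737030438 around 129.83088497979304
top 37 194 key z 138.50591977638095 around 130.07229912597853
top 38 201 key z 139.52487251460354 around 129.84143264050994
6.175 [ 463.66850308 -318.34355426  199.18809786] [ 0.44031832  0.3532932  -0.39856894]
before scene 150 148.81433807176182 130.02511171417666
before scene 70 68.52878002359904 50.404590084835974
before scene 50 47.624284381553466 30.30811300782772
before top 150 148.79836152246713 129.96794885017326
before top 70 68.52407901058405 50.42384211654523
before top 50 49.382722595035474 29.716633959193683
```

The extractor key is now about 11 mm down. Next is the hot plate: approach, then press to z ≈ 59.

Call:
servo_tool(rows=[0,0,0,0,0,4,-1,0,0,0,0,0,4,-1,0,0,0,0,0,3,-1,0,0,0,0,0,1,-1,0,0,0,0,0,0,-1])

```text
time: 6.8
tcp_pos: [464.2, -317.2, 79.7]
eef_rot: [180.0, -0.0, 164.3]
contact_force: [0.6, 1.6, 0.6]
width: 0.4
gripper_force: 0.0
```

```bash
python3 - <<'E'
from h import *
t=[]
for c in("scene","top"):
    p,d=grab_frame(c); u,v=proj(c,[464,-318,70])[0].astype(int); t.append(cv2.resize(p[v-45:v+45,u-45:u+45],(400,400),interpolation=cv2.INTER_CUBIC))
cv2.imwrite("pics/near2.png",np.hstack(t)[...,::-1]);s=env.observe();print(s["tcp_pos"],s["contact_force"])
E
```

```text
[ 464.95545188 -318.49776808   81.19614326] [ 0.18498835 -0.39641009 -0.25098898]
```

View pics/near2.png

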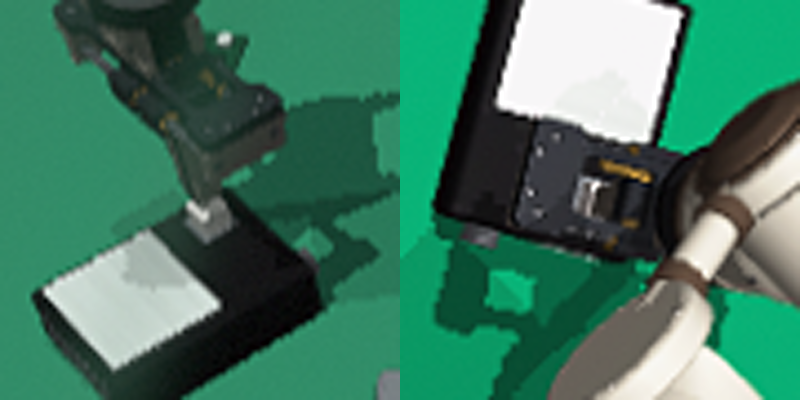

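The tip stands over the square key (scene crop 208,212). Pressing now.

Call:
servo_tool(rows=[0,0,0,0,0,0.3,-1,0,0,0,0,0,0.3,-1,0,0,0,0,0,0.3,-1,0,0,0,0,0,0.2,-1,0,0,0,0,0,0.2,-1,0,0,0,0,0,0.2,-1,0,0,0,0,0,0,-1])

```text
time: 7.78
tcp_pos: [463.8, -318.0, 64.5]
eef_rot: [180.0, -0.0, 164.2]
contact_force: [-1.4, 1.1, 2.3]
width: 0.7
gripper_force: 1.4
```

Call:
servo_tool(rows=[0,0,0,0,0,0.15,-1,0,0,0,0,0,0.15,-1,0,0,0,0,0,0.15,-1,0,0,0,0,0,0.15,-1,0,0,0,0,0,0,-1])

```text
time: 8.4
tcp_pos: [463.9, -318.0, 58.5]
eef_rot: [180.0, -0.0, 164.2]
contact_force: [-1.7, 1.2, 4.1]
width: 0.9
gripper_force: 1.9
```

Call:
servo_tool(rows=[0,0,0,0,0,-0.5,-1,0,0,0,0,0,-2.5,-1,0,0,0,0,0,-4,-1,0,0,0,0,0,-4,-1,0,0,0,0,0,-4,-1,0,0,0,1.2,4.5,0,-1,0,0,0,1.2,4.5,0,-1,0,0,0,1.2,4.5,0,-1,0,0,0,1.2,4.5,0,-1,0,0,0,1.2,4.5,0,-1])

```text
time: 9.65
tcp_pos: [467.6, -83.9, 208.7]
eef_rot: [180.0, 0.1, 164.2]
contact_force: [1.0, -0.1, -0.6]
width: 0.4
gripper_force: 0.0
```

Call:
servo_tool(rows=[0,0,0,1.2,4.5,0,-1,0,0,0,1.2,4.5,0,-1,0,0,0,1.2,4.5,0,-1,0,0,0,1.2,4.5,0,-1,0,0,0,1.2,4.5,0,-1,0,0,0,1.2,4.5,0,-1,0,0,0,1.3,4.45,0,-1,0,0,0,1.3,4.4,0,-1,0,0,0,0,0,0,-1,0,0,0,0,0,0,-1])

```text
time: 10.9
tcp_pos: [470.9, 285.9, 208.4]
eef_rot: [-180.0, 0.0, 164.2]
contact_force: [-0.8, 0.0, 0.7]
width: 0.5
gripper_force: 0.0
```

```bash
python3 chk.py 464 -318 70; python3 chk.py 529 29.5 150
```

```text
scene 16 82 key z 57.9635622267479 around 50.23138806538247
scene 17 80 key z 57.98773788554996 around 50.31074336825266
top 33 165 key z 57.42461688945085 around 49.56462961418776
top 33 162 key z 57.260240094023565 around 50.060945027835935
11.1 [471.10231062 285.34664127 208.66029307] [0.25348953 0.21963998 0.05550757]
scene 28 129 key z 139.41152368201017 around 130.1274543812982
scene 26 125 key z 139.29164167503964 around 129.7768896796853
top 38 203 key z 138.63287532271147 around 129.70524760590217
top 38 199 key z 138.76060956611997 around 129.90521742859775
11.3 [470.98068097 285.93155563 208.70764447] [0.43411673 0.71593346 0.03003552]
```

Both keys are well down (about 11 and 12 mm). On to the timer.

Call:
servo_tool(rows=[0,0,0,0,0.08,4,-1,0,0,0,0,0,4,-1,0,0,0,0,0,4,-1,0,0,0,0,0,2,-1,0,0,0,0,0,0.8,-1,0,0,0,0,0,0,-1])

```text
time: 12.05
tcp_pos: [471.1, 287.1, 60.7]
eef_rot: [-180.0, -0.0, 164.2]
contact_force: [-0.6, -0.4, 0.6]
width: 0.3
gripper_force: 0.0
```

```bash
python3 - <<'E'
from h import *
t=[]
for c in("scene","top"):
    p,d=grab_frame(c); u,v=proj(c,[471,286,50])[0].astype(int); t.append(cv2.resize(p[v-45:v+45,u-45:u+45],(400,400),interpolation=cv2.INTER_CUBIC))
cv2.imwrite("pics/near3.png",np.hstack(t)[...,::-1]);s=env.observe();print(s["tcp_pos"],s["contact_force"])
E
```

```text
[472.00155708 287.45783681  61.84997258] [0.04436263 0.24101075 0.6457856 ]
```

View pics/near3.png

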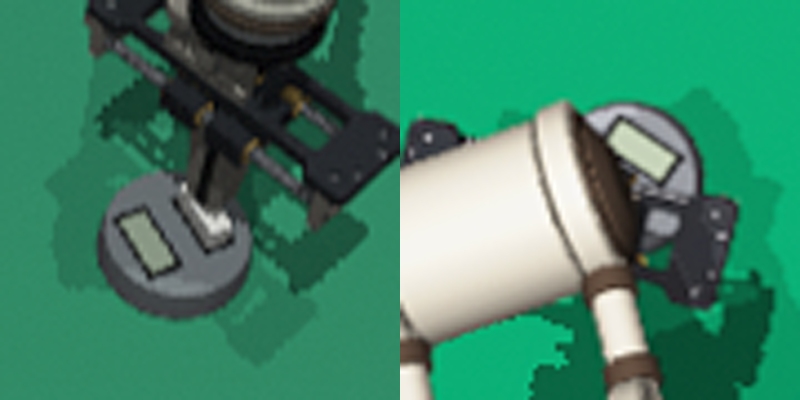

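The tip is over the bar (scene crop 205,215). Pressing about 22 mm from here.

Call:
servo_tool(rows=[0,0,0,0,0,0.3,-1,0,0,0,0,0,0.3,-1,0,0,0,0,0,0.3,-1,0,0,0,0,0,0.2,-1,0,0,0,0,0,0.2,-1,0,0,0,0,0,0.2,-1,0,0,0,0,0,0,-1])

```text
time: 13.02
tcp_pos: [470.9, 287.1, 45.5]
eef_rot: [-180.0, -0.0, 164.2]
contact_force: [-1.8, -0.2, 2.3]
width: 0.8
gripper_force: 1.2
```

Call:
servo_tool(rows=[0,0,0,0,0,0.15,-1,0,0,0,0,0,0.15,-1,0,0,0,0,0,0.15,-1,0,0,0,0,0,0.15,-1,0,0,0,0,0,0,-1])

```text
time: 13.65
tcp_pos: [471.0, 287.2, 39.4]
eef_rot: [-180.0, -0.0, 164.2]
contact_force: [-2.0, -0.4, 3.6]
width: 0.6
gripper_force: 1.8
```

Call:
servo_tool(rows=[0,0,0,0,0,-0.5,-1,0,0,0,0,0,-2.5,-1,0,0,0,0,0,-4,-1,0,0,0,0,0,-5,-1,0,0,0,0,0,-5,-1,0,0,0,4.3,2.2,0,-1,0,0,0,4.3,2.2,0,-1,0,0,0,4.3,2.2,0,-1,0,0,0,4.3,2.2,0,-1,0,0,0,0,0,0,-1])

```text
time: 14.9
tcp_pos: [327.5, 420.4, 209.7]
eef_rot: [179.9, -0.0, 164.4]
contact_force: [0.1, 0.8, -0.5]
width: 0.4
gripper_force: 0.0
```

```bash
python3 chk.py 471 286.5 50; python3 - <<'E'
from h import *
p,d=grab_frame("top");cv2.imwrite("pics/top_end.png",p[...,::-1])
E
```

```text
scene 24 130 key z 38.89793646740347 around 29.941706724372043
scene 28 127 key z 39.32747847168683 around 29.942937704913533
top 31 153 key z 38.94759835074702 around 29.645386191391477
top 33 151 key z 38.70238503030274 around 30.28275650463478
15.1 [330.38525311 418.13029768 209.58799834] [-0.45031404  0.01365524 -0.03313941]
```

View pics/top_end.png

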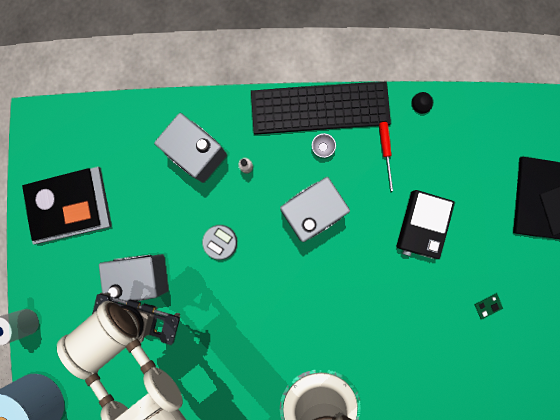

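All three keys are about 11 mm down, nothing else in the picture has moved, and the gripper is clear at 210 mm. Handing in.

```bash
python3 -c "
from station import workorder
print(workorder.hand_in())"
```

```text
the job is handed in; nothing more can be done
None
```

I pressed the extractor, hot plate and timer keys in that order; depth readings put each about 11–12 mm down. Nothing else on the bench moved, and I handed the job in at about 15 s with the arm clear (no verdict came back).

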